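# Raise the lane gate and feed the blank to its stop

### The job

Push the yellow and red counterweighted gate arm of the feed jig up past its balance point, so that it stays raised by itself. Then push the wooden blank along the lane, under the raised gate, until its front end rests against the aluminium length stop. Only push: do not grip the gate arm or the blank, do not lift the blank out of the lane, and leave the spare blank, wax tin, drill chuck and glue bottle where they are.

Things in the scene. Friction and masses are not known exactly. Their poses are not given: they have to be found in the camera images.
- feed_jig: fixed wooden jig. Origin on the bench top, under the lane's middle and below the gate bar; x along the lane in feeding direction (away from the robot), y left, z up. Beam x -200..110, y -45..45 mm; its top, the lane floor, is 45 mm over the bench. Rails 10 mm high, out to y = +-27.5 mm, leave a 27 mm lane. Rest post on the beam at y = -36 mm; pivot foot with two cheeks at y 45..125 mm
- gate (a joint): gate angle: 0 = bar level, closed; grows as the bar swings up; 1.4 = raised, at its stop. Balance point near 0.6: below it the bar falls back to 0, beyond it the weight carries it on to 1.4 and holds it. Starting to raise it takes about 1 N up at 195 mm from the pivot, or 2.5 N down on the weight. The hinge axis is the jig's x
- gate_pivot (a point): the hinge axis of the gate, in the jig frame at x = 0, y = +85 mm, 88 mm above the bench; axes as the jig's
- gate_tip (a point): centre of the free end of the gate bar (12 mm wide, 16 mm high, 235 mm long from the pivot; towards the jig's -y when closed, underside 80 mm over the bench). Its outer 100 mm (jig y -50..-150 mm) overhang bare bench, nothing beneath. A plate under the bar above the lane reaches down to 55 mm over the bench and bars the blank's way while closed
- gate_weight (a point): centre of the dark steel counterweight, a cylinder 39 mm in diameter and 38 mm long (along x), 100 mm from the pivot on a tail that points 45 degrees up to the left (+y) when the gate is closed; it goes down as the bar goes up, to 35 degrees below level
- blank: square wooden pen blank, 19 x 19 x 136 mm, loose in the lane; origin at the centre of its underside, its own y axis is its long axis. Starts on the robot's side of the closed gate, its front end 22 to 35 mm short of the gate bar's centre line
- length_stop: aluminium block with a black knob, fixed in the lane beyond the gate, 20 mm long (x) and 25 mm wide, 28 mm high without the knob; origin at the centre of its underside on the lane floor, axes as the jig's; the face that the blank meets is 10 mm from the origin on the robot's side
- spare_blank: bystander: smaller wooden blank 18 x 110 x 18 mm, lying on the bench to the right of the jig; origin at the centre of its underside
- wax_tin: bystander: round red and white tin, 78 mm in diameter and 31 mm high, behind the pivot; origin at the centre of its underside
- drill_chuck: bystander: grey drill chuck lying on the bench to the left of the jig's front end, 43 x 125 x 42 mm; origin at the centre of its underside
- glue_bottle: bystander: white bottle with a red cap, 32 mm in diameter and 91 mm high, to the right of the far end of the jig; origin at the centre of its underside

How it is judged:
On the way, in this order (a step that is already met when the one before it is completed fails the run):
1. the gate stands raised while the blank still waits in front of it (value of joint gate above 1.25 rad and x of blank in the frame of feed_jig below -0.07 m), for 0.3 s.
2. the blank's front end rests against the length stop, the gate still up (value of joint gate above 1.25 rad and x of blank in the frame of length_stop above -0.082 m), for 0.2 s.
At the end, for the whole second after the job is handed in: the gate stays raised by itself (over 1.25 rad) and the blank lies flat and at rest between the rails, its front end within 4 mm of the length stop's face (all of step 2 and x of blank in the frame of length_stop below -0.074 m and y of blank in the frame of feed_jig between -0.008 and 0.008 m and z of blank in the frame of feed_jig below 0.048 m and angle between the y axis of blank and the x axis of feed_jig, either way round below 0.1 rad and linear speed of blank below 0.01 m/s); the robot touches nothing.
It fails at once if the blank is lifted or tipped out of the lane (more than 10 mm up, or 0.35 rad) (z of blank in the frame of feed_jig above 0.055 m or angle between blank's own z axis and vertical above 0.35 rad).
It fails at once if a bystander is moved more than 20 mm (distance of any of spare_blank, wax_tin, drill_chuck, glue_bottle from where it was at the start of the episode above 0.02 m).
It fails at once if the blank is gripped (the fingers straddle it, reaching down its sides) (x of the grasp point in the frame of blank between -0.01 and 0.01 m and y of the grasp point in the frame of blank between -0.06 and 0.06 m and z of the grasp point in the frame of blank between -0.01 and 0.032 m).
It fails at once if the gate arm is gripped (the grasp point lies within the bar) (x of the grasp point in the frame of gate_tip between -0.006 and 0.006 m and y of the grasp point in the frame of gate_tip between 0 and 0.185 m and z of the grasp point in the frame of gate_tip between -0.008 and 0.008 m).
It also fails if it takes over 51 s, if anything falls off the work surface, if the arm or the gripper's body presses on something with over 40 N, if the wrist force passes 120 N, or if a joint passes its speed limit or range.

### The arm

A 7-joint arm with a two-finger parallel gripper is mounted at the origin on a cart in front of the work surface, level with it; the furniture and walls round the work are solid. World frame = base frame: x ahead of the robot, y to its left, z up, the work surface at z = 0. Lengths are in m, angles in rad, forces in N, time in s.
With the tool pointing down it reaches from about 0.4 to 0.85 m from the base axis. Payload 10.4 kg.
Tool frame: the origin (TCP) lies at the very end of the fingers, on their centre line; the grasp point (between the pads) lies 19 mm behind it; z points along the fingers, y is the line along which they close (so a half turn about z gives the same grasp; the last joint's range is limited). The gripper opens to 87 mm and grips with 3 to 60 N. Pads are 19 mm wide; open, the fingers measure 117 mm over their backs; the gripper's body (75 mm by 190 mm) begins 51 mm behind the grasp point.
Start: joints at [-1.334, 0.332, -0.065, 1.46, 0.022, 1.35, -0.088], TCP at [0.161, 0.604, 0.184] pointing down, gripper open.
Joint ranges: [-2.6, 2.6], [-0.5, 2.12], [-1.47, 1.34], [0.16, 2.42], [-1.27, 4.41], [0.06, 2.06], [-2.6, 2.6]. Speed limits (rad/s): [2.22, 2.22, 2.79, 2.79, 3.14, 3.14, 3.14].

### API

Orientations are given as a unit quaternion [x, y, z, w].
In Python, from bench import * gives the robot as it stands.
- The arm moves only by the tool step_arm, never from a script. Its arguments are lists of equal length, an entry for each row: "delta_pos": the shift along the world's x, y, z in units of 25 mm (1.0 is 25 mm), a list of three; "turn": the turn about the world's z in units of 0.12 rad (1.0 is 0.12 rad). In form: {"delta_pos": [[tx, ty, tz], ...], "turn": [turn, ...]}. A call has 1 to 12 rows; each row shifts and turns the commanded pose from where the row before left it; what a row does not reach is not made up. A row lasts 1/10 s, in which the tool goes at most 50 mm and 8.59 degrees, less where a joint would pass 70% of its speed; a pose out of reach is approached as far as the arm can. A call with a number of a shift or a turn outside -1 to 1 is refused whole. A call with a gripper value outside its range is refused whole. "grip" is the closure, from 0 (fully open) to 1 (shut), set as the call begins (left out, the last holds). The fingers move at their own pace and stop on an object; "newtons" is the grip in N (left out, the last holds). Time passes only in rows, so rows that do not move let the fingers close. It gives the time, the measured TCP pose, the force, the opening and the grip force at its end, in the units of the state.
- read_state(): the state, without advancing time (a new reading comes with each control period).
- camera(name): name is "scene" or "top" or "wrist"; returns a dict with "image" (384x512x3 uint8, red, green, blue), "z_map" (384x512 float32, m along the optical axis (not along the pixel's ray), 0 where there is no reading), "mtx" (3x3 intrinsics, pixels), "view" (4x4, takes a point from world to camera coordinates). Camera axes: x right, y up, looking along -z (the intrinsics and any distortion apply to the point x, -y, -z); pixel columns grow to the right and rows downward; lengths in m; the calibration is good to about 2 mm. A picture is of the moment at which its call begins.
- close_job(): hands the job in; it is judged then, once.
The state is a dict: "time": time; "joint_positions": joint angles; "joint_vel": joint speeds; "joint_torque": joint torques, N m; "ee_pos": TCP position; "eef_rot": TCP orientation; "ft_force": force on the tool from outside, world axes, zero at the start; "torque": the same for the moment, N m; "width": finger opening in m; "grip_force": force on a finger pad.
Only numpy, scipy, OpenCV 4.12 (cv2) and the standard library are available. Lean on these libraries where they do the work, as an engineer would, in place of code of your own. Each camera call takes 0.05 s, during which the arm holds its last target. There are 200 camera calls.

## Working session

There is one attempt and no reset: what is moved stays moved. The work goes in short steps, Python scripts to look and compute and a tool call to move; the robot and the scene stay as the last step left them, time stands still between calls to the robot, and variables do not carry over. Pictures are saved under pics/ and viewed, at most 10 in all, crops included, and the job is handed in when it is done.

Besides the shell and the picture viewer there is one more tool, called by a JSON object that holds its "op" and its "data", one argument or row to a line. step_arm: Moves the arm, as the interface text tells. Shifts and turns lie within -1 to 1; 1 stands for 25 mm of shift or 0.12 rad of turn. Its arguments: {"type":"object","properties":{"delta_pos":{"type":"array"},"turn":{"type":"array"},"grip":{"type":"number"},"newtons":{"type":"number"}},"required":["delta_pos","turn"]}

```bash
mkdir -p pics; cat > h.py <<'E'
from bench import *
import numpy as np, cv2
def snap(n,f):
    c=camera(n); np.savez('pics/'+f+'.npz',**c); cv2.imwrite('pics/'+f+'.png',c['image'][:,:,::-1]); return c
def load(f): return np.load('pics/'+f+'.npz')
def pt(c,u,v,z=None):
    K=c['mtx']; d=c['z_map'][int(v),int(u)]; 
    r=np.array([(u-K[0,2])/K[0,0],-(v-K[1,2])/K[1,1],-1.])
    T=np.linalg.inv(c['view'])
    if z is not None:
        w=T[:3,:3]@r; return T[:3,3]+w*(z-T[2,3])/w[2]
    return (T@np.r_[r*d,1])[:3]
E
python3 - <<'E'
from h import *
a=snap('top','t1');b=snap('scene','s1')
cv2.imwrite('pics/t1b.png',cv2.resize(a['image'][:,:,::-1],(800,600)))
cv2.imwrite('pics/s1b.png',cv2.resize(b['image'][:,:,::-1],(800,600)))
s=read_state();print(s['time'],s['ee_pos'],s['eef_rot'],s['ft_force'])
E
```

```text
0.1 [0.160445   0.60365319 0.18374155] [ 1.29503972e-01  9.91578705e-01 -6.24501716e-04 -4.67225566e-05] [-0.10103199 -0.23019167 -0.19421144]
```

View pics/t1b.png

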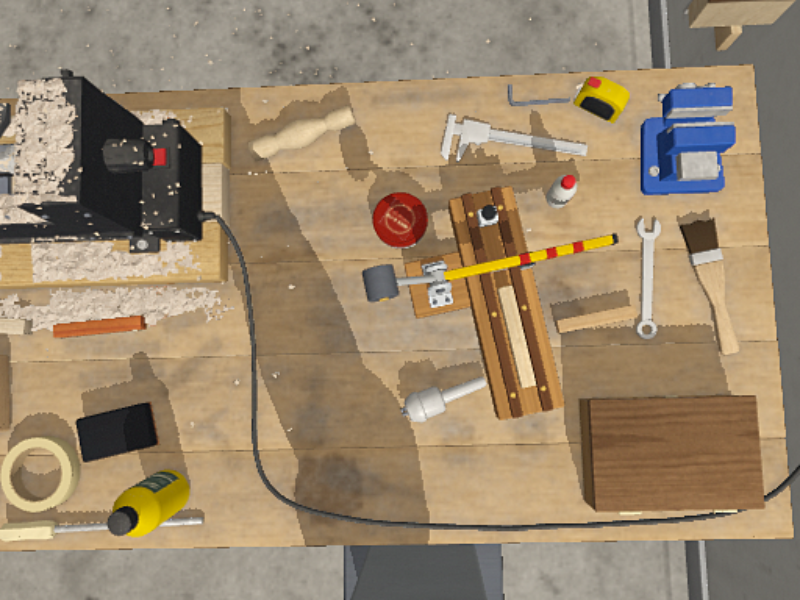

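View pics/s1b.png

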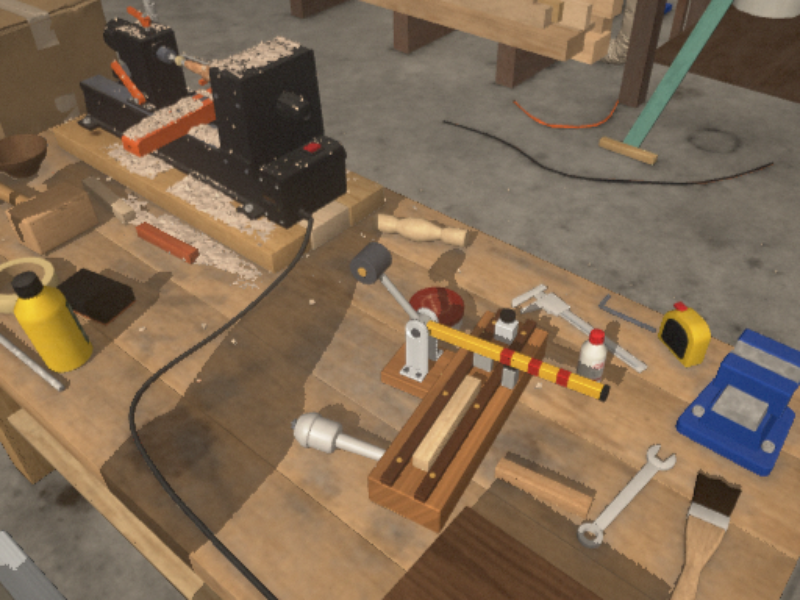

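The top view shows the jig from about (525,410) at the near end to (480,195) at the far end. The steel weight is near (381,282), the bar tip near (617,238), the blank from (506,288) to (524,386) and the stop near (488,215). The scene view agrees, with the weight near (370,262) and the bar tip near (605,392). I'll turn these into world positions next.

```bash
python3 - <<'E'
from h import *
np.set_printoptions(precision=4,suppress=True)
a=load('t1');b=load('s1');k=.64
for n,c,L in(('top',a,dict(weight=(381,282),tip=(616,239),barmid=(505,265),blankfront=(506,290),blankrear=(524,384),blankmid=(516,340),stopknob=(488,213),beamNL=(499,414),beamNR=(556,404),beamFL=(453,200),beamFR=(508,190),tin=(400,219),box=(650,450),boxcorner=(592,402),chuck=(425,404),bench=(330,450))),
 ('scene',b,dict(weight=(372,258),tip=(600,390),blankrear=(423,466),blankfront=(474,380),knob=(507,316)))):
  for q,(u,v) in L.items(): print(n,q,pt(c,u*k,v*k))
def crop(c,u0,v0,u1,v1,s): return cv2.resize(c['image'][v0:v1,u0:u1,::-1],None,fx=s,fy=s,interpolation=cv2.INTER_CUBIC)
A=crop(a,220,115,420,275,4);cv2.imwrite('pics/t1c.png',A[:600])
B=crop(b,215,145,405,340,3);cv2.imwrite('pics/s1c.png',B)
E
```

```text
top weight [0.6047 0.0169 0.1788]
top tip [ 0.6607 -0.2805  0.0962]
top barmid [ 0.6318 -0.1375  0.0966]
top blankfront [ 0.603  -0.1411  0.0632]
top blankrear [ 0.4783 -0.1589  0.0656]
top blankmid [ 0.5363 -0.152   0.0583]
top stopknob [ 0.7026 -0.1192  0.0882]
top beamNL [ 0.4385 -0.1271  0.0414]
top beamNR [ 0.4501 -0.2027  0.0453]
top beamFL [ 0.7331 -0.0758  0.0425]
top beamFR [ 0.744  -0.1521  0.0434]
top tin [ 0.7118 -0.0009  0.0299]
top box [ 0.3911 -0.3134  0.0737]
top boxcorner [ 0.4531 -0.2447  0.0697]
top chuck [ 0.4538 -0.0282  0.0353]
top bench [0.3912 0.1077 0.0026]
scene weight [0.5971 0.0106 0.1749]
scene tip [ 0.6568 -0.2733  0.0932]
scene blankrear [ 0.4759 -0.1667  0.0503]
scene blankfront [ 0.6047 -0.1401  0.0609]
scene knob [ 0.6971 -0.1217  0.0882]
```

View pics/t1c.png

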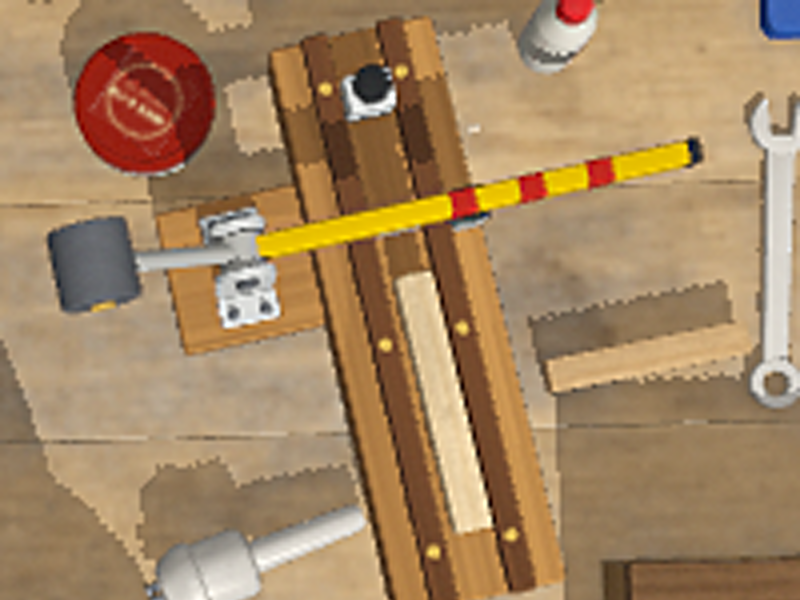

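View pics/s1c.png

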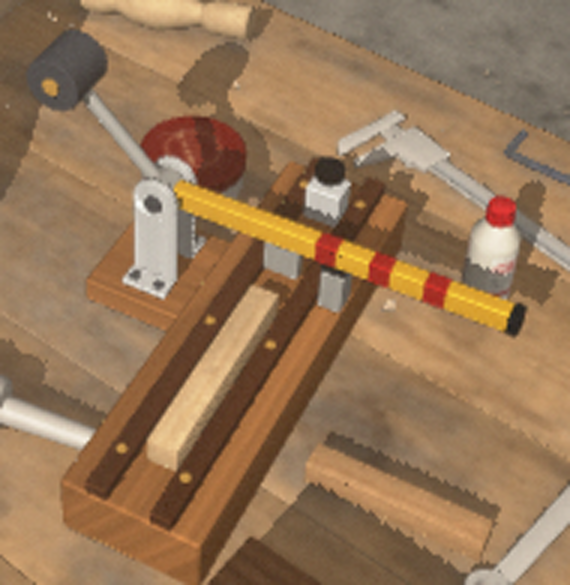

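The top crop puts the blank in the lane behind the closed gate, with its front at about (415,275) and its rear at about (475,530). The weight is at about (93,265) and the stop's near face at about (370,115). The scene crop confirms that the weight is raised and the lane is clear.

From the measurements:
- **Jig:** yaw is about 9.9° and the origin is near (0.636, -0.132).
- **Weight:** the top is at about (0.609, 0.021, 0.178), which agrees with the given sizes.

I'll go up first and close the fingers, then travel to above the weight with the finger line along the jig's x axis.

{"op": "step_arm", "data": {
  "delta_pos": [
    [0,0,1],
    [0,0,1],
    [0,0,1],
    [0,0,1],
    [0,0,1],
    [0,0,1],
    [0,0,1],
    [0.5,-0.5,0],
    [0.8,-1,0],
    [0.8,-1,0],
    [0.8,-1,0],
    [0.8,-1,0]
  ],
  "turn": [0,0,0,0,0,0,0,0,0,-0.5,-0.5,-0.5],
  "grip": 1,
  "newtons": 10
}}

```text
time: 1.3
ee_pos: [0.2541, 0.4897, 0.3585]
eef_rot: [0.22, 0.976, -0.001, -0.0]
ft_force: [-0.2, 0.2, 0.8]
width: 0.0028
grip_force: 0.0
```

```bash
python3 - <<'E'
from h import *
np.set_printoptions(precision=4,suppress=True)
a=load('t1');b=load('s1')
th=.172;e=np.array([np.cos(th),np.sin(th)]);n=np.array([-e[1],e[0]]);o=np.array([.6355,-.132])
def show(q,c,x,y,z,S):
    u,v=(220+x/4,115+y/4) if S=='t' else (215+x/3,145+y/3)
    p=pt(c,u,v,z);d=p[:2]-o;print(S,q,p,'jig',d@e,d@n)
for q,x,y,z in(('front',415,275,.064),('rear',475,530,.064),('stopfaceL',348,121,.073),('stopfaceR',396,114,.073),('wgt',93,265,.178),('tip',695,152,.096),('NL',392,600,.045),('tin',145,102,.031)):show(q,a,x,y,z,'t')
for q,x,y,z in(('front',262,288,.064),('rearL',148,447,.064),('rearR',175,457,.064),('frontL',247,288,.064),('frontR',278,293,.064),('stopfaceL',307,186,.073),('stopfaceR',342,195,.073),('tip',515,310,.096)):show(q,b,x,y,z,'s')
s=read_state();print(s['time'],s['ee_pos'],s['eef_rot'],s['width'])
E
```

```text
t front [ 0.6068 -0.141   0.064 ] jig -0.02985581020907401 -0.003957271010282751
t rear [ 0.4745 -0.1659  0.064 ] jig -0.16441800383212563 -0.005826413278055185
t stopfaceL [ 0.6875 -0.1088  0.073 ] jig 0.055252331423938233 0.01395288894588421
t stopfaceR [ 0.6903 -0.1338  0.073 ] jig 0.05371390704515601 -0.01115166786304842
t wgt [0.6035 0.0181 0.178 ] jig -0.005882680374406707 0.15338094770116212
t tip [ 0.6607 -0.2796  0.096 ] jig -0.000444881417712761 -0.149721492065333
t NL [ 0.4387 -0.1239  0.045 ] jig -0.1924879003714937 0.04166210593306021
t tin [ 0.7108 -0.0015  0.031 ] jig 0.09653370501065282 0.11569545527601888
s front [ 0.6055 -0.1369  0.064 ] jig -0.030369458342363785 0.00028427483051944293
s rearL [ 0.4679 -0.1593  0.064 ] jig -0.16978559475183327 0.0017487415863627939
s rearR [ 0.4723 -0.1752  0.064 ] jig -0.16818688203697874 -0.014580266442219523
s frontL [ 0.5996 -0.1298  0.064 ] jig -0.03498107585329214 0.008350895210849309
s frontR [ 0.6084 -0.147   0.064 ] jig -0.029229169247694742 -0.010155810765553277
s stopfaceL [ 0.6911 -0.1103  0.073 ] jig 0.05846404475828441 0.011904850806222098
s stopfaceR [ 0.6985 -0.1329  0.073 ] jig 0.06194475366741959 -0.011628122034851968
s tip [ 0.6599 -0.2763  0.096 ] jig -0.0006589246212182737 -0.14636193575155693
1.3 [0.2541 0.4897 0.3585] [ 0.2196  0.9756 -0.0006 -0.0001] 0.0028018637925075426
```

{"op": "step_arm", "data": {
  "delta_pos": [
    [0.74,-0.98,0],
    [0.74,-0.98,0],
    [0.74,-0.98,0],
    [0.74,-0.98,0],
    [0.74,-0.98,0],
    [0.74,-0.98,0],
    [0.74,-0.98,0],
    [0.74,-0.98,0],
    [0.74,-0.98,0],
    [0.74,-0.98,0],
    [0.74,-0.98,0],
    [0.74,-0.98,0]
  ],
  "turn": [-0.5,-0.5,-0.5,-0.5,-0.5,-0.5,-0.5,-0.5,-0.5,-0.5,-0.5,-0.5]
}}

```text
time: 2.5
ee_pos: [0.4761, 0.1953, 0.3595]
eef_rot: [0.55, 0.835, 0.0, 0.0]
ft_force: [-0.7, 0.3, 0.5]
width: 0.0003
grip_force: 0.0
```

{"op": "step_arm", "data": {
  "delta_pos": [
    [0.74,-0.98,0],
    [0.74,-0.98,0],
    [0.74,-0.98,0],
    [0.74,-0.98,0],
    [0.74,-0.98,0],
    [0.74,-0.98,0],
    [0.74,-0.98,0],
    [0,0,-1],
    [0,0,-1],
    [0,0,-1],
    [0,0,-1],
    [0,0,-1]
  ],
  "turn": [-0.5,-0.5,-0.5,-0.5,0,0,0,0,0,0,0,0]
}}

```text
time: 3.7
ee_pos: [0.6044, 0.0246, 0.2334]
eef_rot: [0.645, 0.764, -0.0, 0.0]
ft_force: [0.5, 0.1, 0.5]
width: 0.0007
grip_force: 0.0
```

{"op": "step_arm", "data": {
  "delta_pos": [
    [0,0,0],
    [0,0,0],
    [0,0,0]
  ],
  "turn": [0,0,0]
}}

```text
time: 4.0
ee_pos: [0.6053, 0.0255, 0.2362]
eef_rot: [0.644, 0.765, 0.001, 0.001]
ft_force: [0.1, -0.2, -0.5]
width: 0.0005
grip_force: 0.0
```

```bash
python3 - <<'E'
from h import *
b=snap('scene','s2');cv2.imwrite('pics/s2b.png',cv2.resize(b['image'][100:345,160:440,::-1],None,fx=2.2,fy=2.2))
s=read_state();print(s['time'],s['ee_pos'],s['eef_rot'],s['width'],s['joint_positions'])
E
```

```text
4.05 [0.60530302 0.02570653 0.23614149] [0.64434555 0.76473354 0.00089369 0.00078967] 0.0002937170132234787 [-0.55710005  0.28430842  0.5526168   1.46388482 -0.14949446  1.4330671
  0.16816648]
```

View pics/s2b.png

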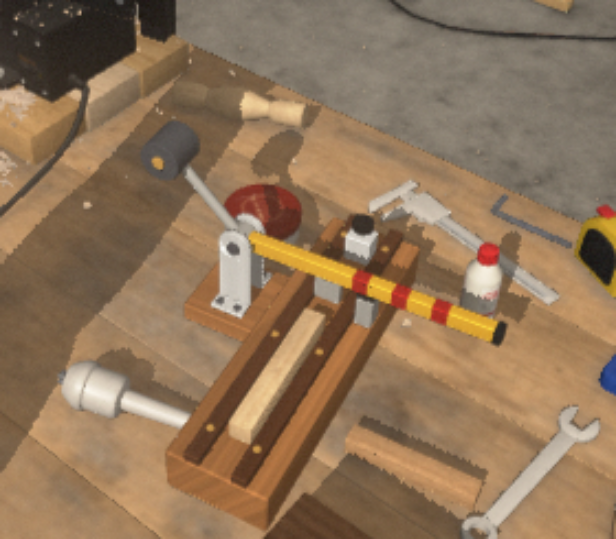

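The robot itself isn't drawn, so this view can't show the tool. It does show the gate still closed, with the weight at about (170,150) and the blank in place. I'll start pressing and follow the weight's arc.

{"op": "step_arm", "data": {
  "delta_pos": [
    [0,0,-0.9],
    [0,0,-0.9],
    [0,0,-0.28],
    [0,0.1,-0.28],
    [-0.02,0.12,-0.28],
    [-0.02,0.12,-0.28],
    [-0.02,0.12,-0.28],
    [-0.02,0.12,-0.28],
    [-0.02,0.12,-0.28],
    [-0.02,0.1,-0.28]
  ],
  "turn": [0,0,0,0,0,0,0,0,0,0]
}}

```text
time: 5.05
ee_pos: [0.6015, 0.0464, 0.1329]
eef_rot: [0.644, 0.765, 0.0, 0.0]
ft_force: [-0.8, 0.1, 0.2]
width: 0.0007
grip_force: 0.3
```

{"op": "step_arm", "data": {
  "delta_pos": [
    [0,0.08,-0.3],
    [0,0.04,-0.3],
    [0,0,-0.3],
    [0,0,-0.3],
    [0,0,0],
    [0,0,0],
    [0,0,0.5],
    [0,0,1],
    [0,0,1],
    [0,0,1],
    [0,0,1]
  ],
  "turn": [0,0,0,0,0,0,0,0,0,0,0]
}}

```text
time: 6.15
ee_pos: [0.6014, 0.0491, 0.2167]
eef_rot: [0.644, 0.765, 0.0, -0.0]
ft_force: [-0.3, 0.2, -0.5]
width: 0.0005
grip_force: 0.0
```

```bash
python3 - <<'E'
from h import *
b=snap('scene','s3');cv2.imwrite('pics/s3b.png',cv2.resize(b['image'][100:345,160:440,::-1],None,fx=2.2,fy=2.2))
s=read_state();print(s['time'],s['ee_pos'],s['eef_rot'],s['width'],s['joint_positions'])
E
```

```text
6.2 [0.60319328 0.04915897 0.22111306] [0.64419841 0.76485348 0.00222819 0.00161005] 0.0005792429433811214 [-0.5891312   0.28429357  0.54031324  1.49330505 -0.14794843  1.39914988
  0.12878656]
```

View pics/s3b.png

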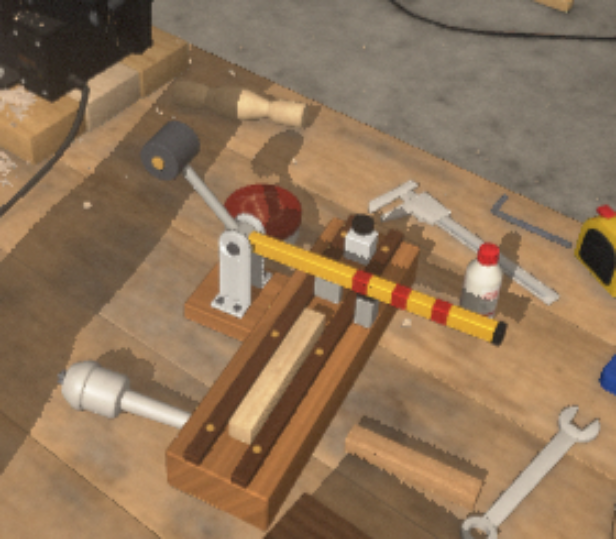

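The gate is still closed, with the weight back at about (170,150), so either the press missed it or it fell back. I'll check with the wrist camera.

```bash
python3 - <<'E'
from h import *
np.set_printoptions(precision=4,suppress=True)
b=snap('wrist','w1')
s=read_state();print(s['ee_pos'],s['ft_force'])
K=b['mtx'];V=b['view'];print(np.linalg.inv(V)[:3],K)
def pr(p):
    q=V@np.r_[p,1];return K[0,2]+K[0,0]*q[0]/-q[2],K[1,2]-K[1,1]*q[1]/-q[2]
im=b['image'][:,:,::-1].copy()
for p in(s['ee_pos'],[.6053,.0215,.178],[.6209,-.0483,.088]):
    u,v=pr(p);print(u,v);cv2.drawMarker(im,(int(u),int(v)),(255,0,255),0,12,1)
cv2.imwrite('pics/w1.png',im)
E
```

```text
[0.6033 0.0491 0.2193] [-0.4127  0.1322  0.3228]
[[ 0.9855 -0.1606 -0.0548  0.5884]
 [ 0.1696  0.9427  0.2874  0.1281]
 [ 0.0055 -0.2925  0.9562  0.421 ]] [[297.8465   0.     253.933 ]
 [  0.     297.8465 195.7252]
 [  0.       0.       1.    ]]
254.101687032551 220.22456031705357
250.8026864216322 231.8972946638629
254.14936917049468 255.17007136693164
```

View pics/w1.png

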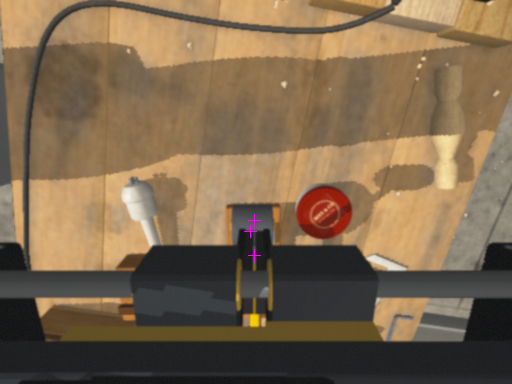

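The wrist view shows the fingers at about (254,240), lined up over the weight at about (254,222). I'll press again in stages and estimate the gate angle from the scene camera's depth map.

```bash
cat >> h.py <<'E'
th=.172;e=np.array([np.cos(th),np.sin(th),0]);n=np.array([-e[1],e[0],0]);o=np.array([.6355,-.132,0])
def cloud(c):
    H,W=c['z_map'].shape;v,u=np.mgrid[:H,:W];K=c['mtx'];d=c['z_map']
    P=np.stack([(u-K[0,2])/K[0,0]*d,-(v-K[1,2])/K[1,1]*d,-d,np.ones_like(d)],-1)@np.linalg.inv(c['view']).T
    q=P[...,:3]-o;return np.stack([q@e,q@n,P[...,2]],-1),d>0
def gate():
    c=camera('scene');J,ok=cloud(c);im=c['image'].astype(int)
    bar=ok&(abs(J[...,0])<.015)&(J[...,2]>.075)&(J[...,1]<.07)&(J[...,1]>-.17)&(im[...,0]-im[...,2]>60)
    p=J[bar][:,1:];a=np.arctan2(p[:,1]-.088,.085-p[:,0]);r=np.hypot(p[:,1]-.088,.085-p[:,0])
    s=read_state();f=s['ee_pos']-o
    print('t',s['time'],'gate',round(float(np.median(a[r>.1])),3),(r>.1).sum(),'tcp jig',(f@e).round(4),(f@n).round(4),s['ee_pos'][2].round(4),'F',s['ft_force'].round(1))
    return c,J,ok
E
python3 -c "
from h import *
c,J,ok=gate()
w=ok&(abs(J[...,0])<.03)&(J[...,1]>.11)&(J[...,1]<.25)&(J[...,2]>.05);p=J[w];print(w.sum(),p.min(0),p.max(0))
q=p[p[:,2]>.14];print(q.min(0),q.max(0))"
```

```text
t 6.3 gate 0.024 731 tcp jig -0.0016 0.1841 0.2172 F [-1.   1.  -0.1]
2936 [-0.02998878  0.11005365  0.10907155] [0.02999731 0.22266673 0.47947932]
[-0.02998878  0.13255624  0.14002943] [0.02999731 0.22266673 0.47947932]
```

{"op": "step_arm", "data": {
  "delta_pos": [
    [0.1,-0.9,0],
    [0,0,-0.9],
    [0,0,-0.5],
    [0,0,-0.3],
    [0,0,-0.3],
    [0,0,-0.2],
    [0,0,0]
  ],
  "turn": [0,0,0,0,0,0,0]
}}

```text
time: 7.0
ee_pos: [0.6038, 0.0268, 0.1604]
eef_rot: [0.644, 0.765, -0.0, -0.0]
ft_force: [-0.0, 0.3, -0.4]
width: 0.0001
grip_force: 0.0
```

```bash
python3 -c "
from h import *
gate()"
```

```text
t 7.05 gate 0.024 723 tcp jig -0.0038 0.1618 0.161 F [0.7 0.6 0.4]
```

```bash
python3 - <<'E'
from h import *
L=[load('s1'),load('s2'),load('s3')]
c=snap('scene','s4');t=snap('top','t4')
L.append(c)
for x in L: print(abs(x['image'].astype(int)-L[0]['image']).mean(), np.nanmean(abs(x['z_map']-L[0]['z_map'])), (abs(x['z_map']-L[0]['z_map'])>.05).sum())
print(np.abs(L[0]['view']-c['view']).max())
def dm(z): return cv2.applyColorMap(cv2.normalize(z,None,0,255,cv2.NORM_MINMAX).astype(np.uint8),2)
out=np.vstack([np.hstack([c['image'][:,:,::-1],dm(c['z_map'])]),np.hstack([t['image'][:,:,::-1],dm(t['z_map'])])])
cv2.imwrite('pics/cmp.png',cv2.resize(out,(800,600)))
E
```

```text
0.0 0.0 0
6.06980726453993 0.096360385 9086
5.388905843098958 0.085886836 9235
8.841654459635416 0.10078163 10692
0.0
```

View pics/cmp.png

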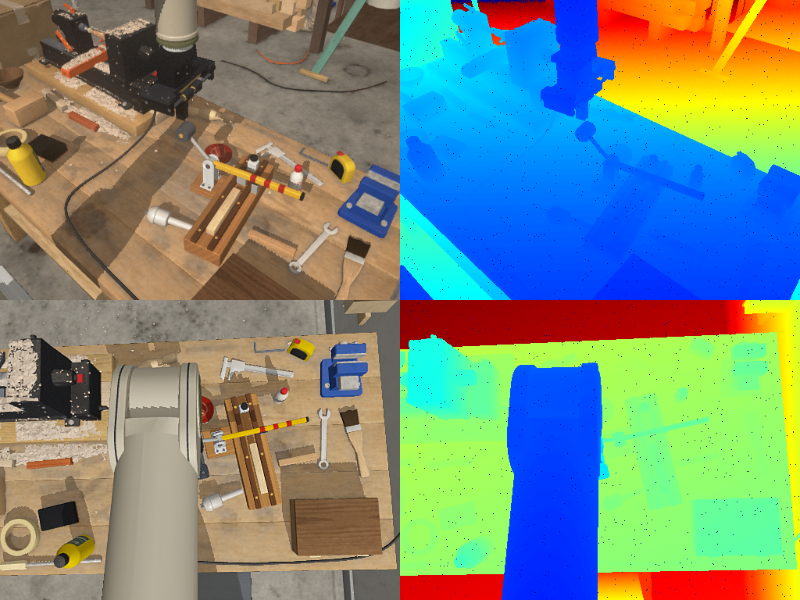

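The robot is in the picture after all. In the scene half the gripper is up and left of the weight, its lower end near (175,105), so it is not where ee_pos puts it. I'll compare the gripper's point cloud with the reported TCP.

```bash
python3 - <<'E'
from h import *
np.set_printoptions(precision=3,suppress=True)
a=load('s1');c=load('s4');J,ok=cloud(c)
m=ok&(a['z_map']>0)&(a['z_map']-c['z_map']>.02);m=cv2.erode(m.astype(np.uint8),np.ones((2,2)))>0
W=J[...,:1]*e+J[...,1:2]*n+o; W[...,2]=J[...,2]
p=W[m]
for lo in np.arange(.1,.5,.02):
    q=p[(p[:,2]>=lo)&(p[:,2]<lo+.02)]
    if len(q)>3: print(lo.round(2),len(q),q.min(0),q.max(0))
s=read_state();print(s['ee_pos'],s['joint_positions'])
w=load('w1');print(np.linalg.inv(w['view'])[:3,3])
E
```

```text
0.18 14 [0.593 0.016 0.196] [0.613 0.033 0.2  ]
0.2 131 [0.591 0.015 0.2  ] [0.614 0.036 0.22 ]
0.22 124 [0.589 0.014 0.22 ] [0.616 0.035 0.24 ]
0.24 42 [0.587 0.013 0.24 ] [0.61  0.034 0.253]
0.26 410 [ 0.511 -0.024  0.264] [0.694 0.058 0.28 ]
0.28 973 [ 0.505 -0.026  0.28 ] [0.701 0.06  0.3  ]
0.3 1603 [ 0.503 -0.025  0.3  ] [0.698 0.054 0.32 ]
0.32 468 [ 0.549 -0.004  0.32 ] [0.623 0.039 0.34 ]
0.34 374 [ 0.549 -0.016  0.34 ] [0.622 0.051 0.36 ]
0.36 923 [ 0.548 -0.017  0.36 ] [0.635 0.057 0.38 ]
0.38 346 [ 0.56  -0.015  0.38 ] [0.63  0.046 0.4  ]
0.4 694 [ 0.559 -0.016  0.4  ] [0.631 0.052 0.42 ]
0.42 670 [ 0.561 -0.014  0.42 ] [0.628 0.049 0.44 ]
0.44 708 [ 0.561 -0.014  0.44 ] [0.629 0.047 0.46 ]
0.46 725 [ 0.561 -0.014  0.46 ] [0.622 0.047 0.48 ]
0.48 77 [ 0.563 -0.013  0.48 ] [0.6   0.03  0.485]
[0.604 0.027 0.161] [-0.553  0.323  0.541  1.577 -0.171  1.289  0.184]
[0.588 0.128 0.421]
```

The fingertips really are at z≈0.196 while ee_pos reports 0.161, a constant 35 mm low. The gripper body at 0.264 confirms this, and x and y agree. So the first press only brought the gate to about 0.5 rad before it fell back. I'll correct all heights by +0.035 and press again.

{"op": "step_arm", "data": {
  "delta_pos": [
    [0,0,-0.5],
    [0,0.05,-0.28],
    [-0.02,0.12,-0.28],
    [-0.02,0.12,-0.28],
    [-0.02,0.12,-0.28],
    [-0.02,0.12,-0.28],
    [-0.02,0.12,-0.28],
    [-0.02,0.12,-0.28],
    [-0.02,0.1,-0.28],
    [0,0.08,-0.28]
  ],
  "turn": [0,0,0,0,0,0,0,0,0,0]
}}

```text
time: 8.15
ee_pos: [0.6002, 0.0502, 0.0846]
eef_rot: [0.644, 0.765, -0.0, -0.0]
ft_force: [-0.0, -0.6, -0.5]
width: 0.0002
grip_force: 0.2
```

```bash
python3 -c "
from h import *
gate()"
```

```text
t 8.2 gate 0.653 681 tcp jig -0.0041 0.1859 0.0834 F [-0.8  0.3 -0.8]
```

{"op": "step_arm", "data": {
  "delta_pos": [
    [0,0.04,-0.28],
    [0,0,-0.28],
    [0,0,-0.28],
    [0,0,-0.28],
    [0,0,0],
    [0,0,0],
    [0,0,0]
  ],
  "turn": [0,0,0,0,0,0,0]
}}

```text
time: 8.9
ee_pos: [0.6008, 0.0513, 0.0578]
eef_rot: [0.644, 0.765, 0.0, 0.0]
ft_force: [0.0, -0.1, 0.3]
width: 0.0007
grip_force: 0.0
```

```bash
python3 -c "
from h import *
gate()"
```

```text
t 8.95 gate 1.393 590 tcp jig -0.0028 0.1865 0.0579 F [-0.3 -0.1  0.2]
```

The gate reads 1.39 rad, so it is raised. I'll lift, go back past the chuck and round to behind the blank, and turn the finger line across the lane so the gripper's long body stays clear of the bar.

{"op": "step_arm", "data": {
  "delta_pos": [
    [0,0,0.8],
    [0,0,0.8],
    [0,0,0.8],
    [0,0,0.8],
    [0,0,0.8],
    [0,0,0.8],
    [0,0,0.8],
    [0,0,0.8],
    [-0.9,-0.15,0],
    [-0.9,-0.15,0],
    [-0.9,-0.15,0],
    [-0.9,-0.15,0]
  ],
  "turn": [0,0,0,0,0,0,0,0,0,0,0,0.8]
}}

```text
time: 10.15
ee_pos: [0.5098, 0.0361, 0.2177]
eef_rot: [0.607, 0.795, 0.0, 0.0]
ft_force: [-0.1, -0.1, 0.7]
width: 0.0001
grip_force: 0.0
```

{"op": "step_arm", "data": {
  "delta_pos": [
    [-0.9,-0.15,0],
    [-0.9,-0.15,0],
    [-0.9,-0.15,0],
    [0,-0.95,0],
    [0,-0.95,0],
    [0,-0.95,0],
    [0,-0.95,0],
    [0,-0.95,0],
    [0,-0.95,0],
    [0,-0.95,0],
    [0,-0.95,0],
    [0,0,0]
  ],
  "turn": [1,1,1,1,1,1,1,1,1,1,1,1]
}}

```text
time: 11.35
ee_pos: [0.4426, -0.1683, 0.218]
eef_rot: [-0.068, 0.998, -0.0, 0.001]
ft_force: [0.0, -0.0, -0.4]
width: -0.0
grip_force: 0.0
```

{"op": "step_arm", "data": {
  "delta_pos": [
    [0,0,-0.7],
    [0,0,-0.7],
    [0,0,-0.7],
    [0,0,-0.7],
    [0,0,-0.7],
    [0,0,-0.7],
    [0,0,0],
    [0,0,0]
  ],
  "turn": [0.3,0,0,0,0,0,0,0]
}}

```text
time: 12.15
ee_pos: [0.4431, -0.1651, 0.113]
eef_rot: [-0.086, 0.996, -0.0, -0.0]
ft_force: [0.5, 0.6, 0.2]
width: 0.0002
grip_force: 0.0
```

```bash
cat >> h.py <<'E'
def tool():
    np.set_printoptions(precision=4,suppress=True)
    c,J,ok=gate();a=load('s1')
    m=ok&(a['z_map']>0)&(a['z_map']-c['z_map']>.012)&(J[...,0]<-.05)&(abs(J[...,1])<.05)&(J[...,2]>.04)&(J[...,2]<.35);m=cv2.erode(m.astype(np.uint8),np.ones((2,2)))>0
    p=J[m];z0=np.percentile(p[:,2],.5);q=p[p[:,2]<z0+.03];print('tip z',p[:,2].min(),z0,'x',q[:,0].min(),q[:,0].max(),'y',q[:,1].min(),q[:,1].max())
    b=ok&(abs(J[...,2]-.064)<.003)&(abs(J[...,1])<.009)&(J[...,0]<.05)&~m;x=J[b][:,0];y=J[b][:,1];print('blank x',np.percentile(x,[1,99]),'y',np.median(y),len(x))
E
python3 -c "
from h import *
tool();print(read_state()['eef_rot'])"
```

```text
t 12.2 gate 1.373 166 tcp jig -0.1948 0.0002 0.1134 F [ 0.3 -1.1 -0.4]
tip z 0.14940370435026784 0.15407635579272666 x -0.20774054541327366 -0.18549670025198037 y -0.010989765712590905 0.010173914273163102
blank x [-0.1641 -0.086 ] y -0.001228020166513354 269
[-0.0859  0.9963 -0.      0.0005]
```

The gate is still up, and the tip offset checks out at about 36 mm. The fingertips are centred in the lane behind the blank, so I'll lower to a true z of about 0.058 and start pushing.

{"op": "step_arm", "data": {
  "delta_pos": [
    [0,0,-0.8],
    [0,0,-0.8],
    [0,0,-0.8],
    [0,0,-0.6],
    [0,0,-0.4],
    [0,0,-0.24],
    [0,0,0],
    [0,0,0]
  ],
  "turn": [0,0,0,0,0,0,0,0]
}}

```text
time: 13.0
ee_pos: [0.4436, -0.1651, 0.0221]
eef_rot: [-0.086, 0.996, -0.0, 0.0]
ft_force: [-0.2, -0.6, 0.6]
width: 0.0003
grip_force: 0.0
```

```bash
python3 -c "
from h import *
tool()"
```

```text
t 13.05 gate nan 0 tcp jig -0.1947 0.0003 0.0222 F [0.  0.6 0.3]
tip z 0.0576758575132813 0.06665116906317596 x -0.207336894535232 -0.18622680022743338 y -0.009433833698279907 0.009255806424153325
blank x [-0.2046 -0.0285] y -0.0025623696699461243 157
  return _methods._mean(a, axis=axis, dtype=dtype,
  ret = ret.dtype.type(ret / rcount)
```

{"op": "step_arm", "data": {
  "delta_pos": [
    [0.3,0.05,0],
    [0.3,0.05,0],
    [0.3,0.05,0],
    [0.3,0.05,0],
    [0.3,0.05,0],
    [0.3,0.05,0]
  ],
  "turn": [0,0,0,0,0,0]
}}

```text
time: 13.65
ee_pos: [0.4887, -0.1573, 0.0214]
eef_rot: [-0.086, 0.996, -0.0, -0.0]
ft_force: [-0.3, 0.0, -0.2]
width: 0.0001
grip_force: 0.1
```

```bash
python3 -c "
from h import *
tool()"
```

```text
t 13.7 gate nan 0 tcp jig -0.1478 0.0004 0.0215 F [0.1 1.1 0.2]
tip z 0.06420097851925788 0.07884677129187166 x -0.1621592632603186 -0.1461354422296317 y -0.010766845686793423 0.014958926862433107
blank x [-0.1612 -0.0044] y -0.006856623825439602 73
  return _methods._mean(a, axis=axis, dtype=dtype,
  ret = ret.dtype.type(ret / rcount)
```

The blank moves with the pusher. I'll push on to just short of the stop and check the gate in the top view.

{"op": "step_arm", "data": {
  "delta_pos": [
    [0.3,0.052,0],
    [0.3,0.052,0],
    [0.3,0.052,0],
    [0.3,0.052,0],
    [0.3,0.052,0],
    [0.2,0.034,0]
  ],
  "turn": [0,0,0,0,0,0]
}}

```text
time: 14.3
ee_pos: [0.5313, -0.1499, 0.0214]
eef_rot: [-0.086, 0.996, -0.0, 0.0]
ft_force: [-0.1, -0.7, -0.3]
width: 0.0007
grip_force: 0.1
```

```bash
python3 -W ignore - <<'E'
from h import *
tool()
t=snap('top','t5');J,ok=cloud(t);im=t['image'].astype(int)
m=ok&(abs(J[...,0])<.03)&(J[...,1]>-.02)&(J[...,1]<.12)&(J[...,2]>.15)&(im[...,0]-im[...,2]>60);p=J[m];print('bar',len(p),p.min(0) if len(p) else '',p.max(0) if len(p) else '')
cv2.imwrite('pics/t5b.png',cv2.resize(t['image'][110:280,210:420,::-1],None,fx=3.5,fy=3.5))
E
```

```text
t 14.35 gate nan 0 tcp jig -0.1051 0.0003 0.0215 F [ 0.3  1.3 -1.1]
tip z 0.06366163729440855 0.07789066293377206 x -0.11855715264547224 -0.10056432930393264 y -0.011860292886821264 0.013286150760078545
blank x [-0.1174  0.0382] y -0.0071546443876482815 50
bar 272 [-0.0081  0.0406  0.1512] [0.0044 0.0813 0.3131]
```

View pics/t5b.png

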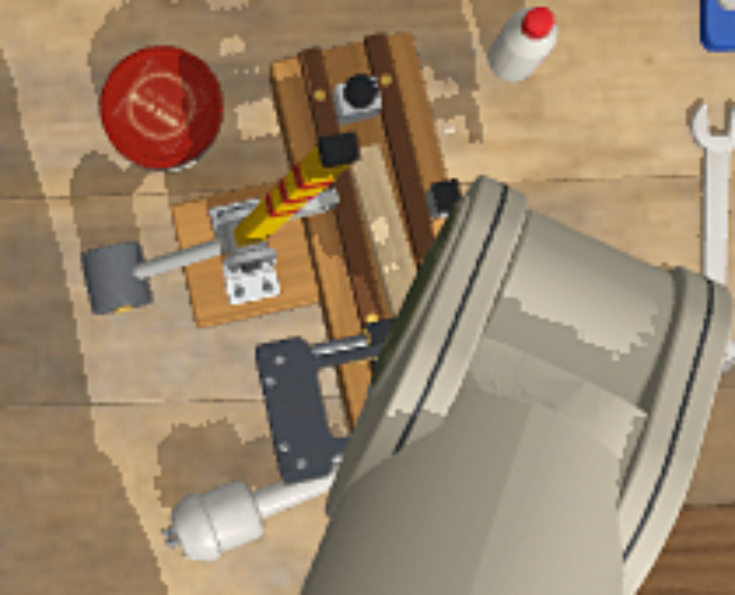

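The top view shows the gate raised, with the bar tip at (340,150). The blank's front end is at about (370,148), roughly 14 to 18 mm short of the stop's face near (360,118). I'll creep forward and watch the force.

{"op": "step_arm", "data": {
  "delta_pos": [
    [0.12,0.02,0],
    [0.12,0.02,0],
    [0.12,0.02,0],
    [0.08,0.014,0],
    [0,0,0]
  ],
  "turn": [0,0,0,0,0]
}}

```text
time: 14.9
ee_pos: [0.5418, -0.1482, 0.0215]
eef_rot: [-0.086, 0.996, -0.0, 0.0]
ft_force: [-0.2, 0.1, 0.3]
width: 0.0005
grip_force: 0.0
```

{"op": "step_arm", "data": {
  "delta_pos": [
    [0.06,0.01,0],
    [0.06,0.01,0],
    [0,0,0]
  ],
  "turn": [0,0,0]
}}

```text
time: 15.2
ee_pos: [0.5447, -0.1477, 0.0215]
eef_rot: [-0.086, 0.996, 0.0, 0.0]
ft_force: [0.0, -0.3, 0.7]
width: 0.0003
grip_force: 0.0
```

```bash
cat >> h.py <<'E'
def gap():
    t=camera('top');J,ok=cloud(t)
    for nm,zl,zh,xl,xh in(('blank',.058,.069,-.05,.08),('stop',.071,.08,.03,.1)):
        m=ok&(abs(J[...,1])<.008)&(J[...,2]>zl)&(J[...,2]<zh)&(J[...,0]>xl)&(J[...,0]<xh);x=J[m][:,0];print(nm,len(x),np.sort(x)[-4:] if nm=='blank' else np.sort(x)[:6])
    f=read_state();d=f['ee_pos']-o;print(d@e,d@n,f['ft_force'])
E
python3 -W ignore -c "
from h import *
gap()"
```

```text
blank 316 [0.06026117 0.06040132 0.06048439 0.0607254 ]
stop 11 [0.06040811 0.06055637 0.0610709  0.0613312  0.06134146 0.06177858]
-0.09223893361326438 7.056320102203311e-05 [ 0.55614056 -0.59050122  0.09201977]
```

{"op": "step_arm", "data": {
  "delta_pos": [
    [0.06,0.01,0],
    [0.06,0.01,0],
    [0,0,0]
  ],
  "turn": [0,0,0]
}}

```text
time: 15.55
ee_pos: [0.5478, -0.1472, 0.0215]
eef_rot: [-0.086, 0.996, 0.0, 0.0]
ft_force: [-0.5, 0.4, 1.0]
width: 0.0003
grip_force: 0.0
```

{"op": "step_arm", "data": {
  "delta_pos": [
    [0.06,0.01,0],
    [0,0,0],
    [0,0,0]
  ],
  "turn": [0,0,0]
}}

```text
time: 15.85
ee_pos: [0.5491, -0.147, 0.0215]
eef_rot: [-0.086, 0.996, 0.0, 0.0]
ft_force: [-0.2, -0.2, -0.3]
width: 0.0004
grip_force: 0.0
```

```bash
python3 -W ignore -c "
from h import *
gap()"
```

```text
blank 307 [0.06014894 0.06024939 0.06034673 0.06065952]
stop 8 [0.06017159 0.06043867 0.06070861 0.06210216 0.06292853 0.06347187]
-0.08772724630331356 1.0093439957990073e-05 [-0.51814451  0.57782483 -0.04701264]
```

{"op": "step_arm", "data": {
  "delta_pos": [
    [0.06,0.01,0],
    [0,0,0]
  ],
  "turn": [0,0]
}}

```text
time: 16.1
ee_pos: [0.5507, -0.1467, 0.0215]
eef_rot: [-0.086, 0.996, 0.0, 0.0]
ft_force: [-0.6, 0.6, 0.3]
width: 0.0005
grip_force: 0.0
```

{"op": "step_arm", "data": {
  "delta_pos": [
    [0.06,0.01,0],
    [0,0,0]
  ],
  "turn": [0,0]
}}

```text
time: 16.3
ee_pos: [0.5513, -0.1467, 0.0213]
eef_rot: [-0.086, 0.996, 0.0, -0.001]
ft_force: [-4.1, -1.0, 2.5]
width: 0.0005
grip_force: 2.3
```

{"op": "step_arm", "data": {
  "delta_pos": [
    [0.06,0.01,0],
    [0,0,0]
  ],
  "turn": [0,0]
}}

```text
time: 16.5
ee_pos: [0.5515, -0.1468, 0.0211]
eef_rot: [-0.085, 0.996, 0.0, -0.002]
ft_force: [-9.8, -0.7, 6.7]
width: 0.0006
grip_force: 5.2
```

```bash
python3 -W ignore - <<'E'
from h import *
gap()
t=snap('top','t6')
cv2.imwrite('pics/t6b.png',cv2.resize(t['image'][115:215,265:365,::-1],None,fx=6,fy=6))
E
```

```text
blank 288 [0.05997331 0.06012096 0.06025073 0.06034153]
stop 12 [0.06015259 0.06031719 0.06077455 0.0607991  0.06104894 0.0613635 ]
-0.0852595188662435 -0.00021997834067553033 [-10.5271927   -0.47302368   5.76867781]
```

View pics/t6b.png

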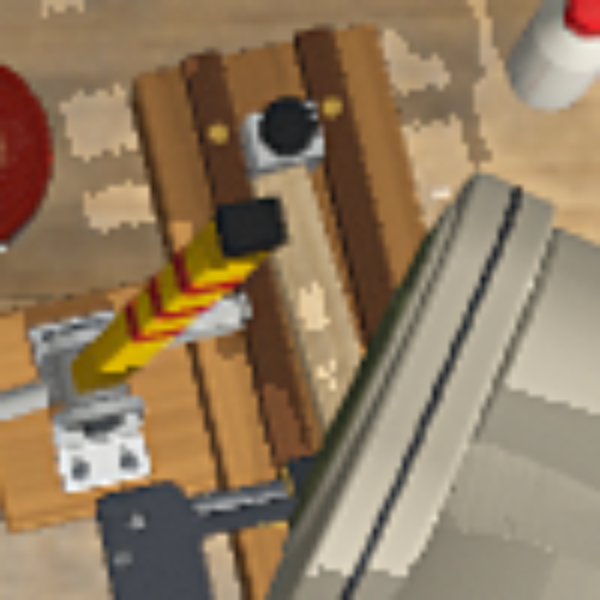

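The blank's front end meets the stop at about (285,168), with a firm 10 N reaction and the gate still up. I'll back off straight along the lane and then lift clear.

{"op": "step_arm", "data": {
  "delta_pos": [
    [-0.06,-0.01,0],
    [-0.06,-0.01,0],
    [-0.12,-0.02,0],
    [-0.3,-0.05,0],
    [-0.6,-0.1,0],
    [-0.8,-0.14,0],
    [-0.6,-0.1,0.4],
    [0,0,0.8],
    [0,0,0.9],
    [0,0,0.9],
    [0,0,0.9],
    [0,0,0.9]
  ],
  "turn": [0,0,0,0,0,0,0,0,0,0,0,0]
}}

```text
time: 17.8
ee_pos: [0.4897, -0.157, 0.1423]
eef_rot: [-0.086, 0.996, 0.0, 0.0]
ft_force: [-0.1, 0.2, 1.1]
width: 0.001
grip_force: 0.0
```

{"op": "step_arm", "data": {
  "delta_pos": [
    [-0.3,0.8,0.6],
    [-0.3,0.8,0.6],
    [-0.3,0.8,0.6],
    [0,0.8,0.3],
    [0,0.8,0],
    [0,0.8,0],
    [0,0.8,0],
    [0,0.8,0],
    [0,0,0],
    [0,0,0]
  ],
  "turn": [0,0,0,0,0,0,0,0,0,0]
}}

```text
time: 18.8
ee_pos: [0.4674, 0.0026, 0.1939]
eef_rot: [-0.086, 0.996, 0.0, 0.0]
ft_force: [-0.2, -0.2, -0.1]
width: 0.0001
grip_force: 0.0
```

```bash
python3 -W ignore - <<'E'
from h import *
gate()
c=snap('scene','s7');J,ok=cloud(c)
m=ok&(abs(J[...,2]-.064)<.003)&(abs(J[...,1])<.012)&(J[...,0]>-.15)&(J[...,0]<.052);p=J[m];print('blank',len(p),np.percentile(p,[1,50,99],axis=0))
gap()
E
```

```text
t 18.85 gate 1.392 584 tcp jig -0.1427 0.1609 0.1939 F [-0.1 -1.  -0.2]
blank 457 [[-0.07575874 -0.0113063   0.06105312]
 [-0.0166469   0.00043105  0.0625974 ]
 [ 0.049319    0.01117048  0.06535367]]
blank 381 [0.06016373 0.06028433 0.06029391 0.06081597]
stop 11 [0.0600823  0.06050251 0.06073793 0.06077315 0.06139597 0.0621154 ]
-0.1425963003439732 0.16075455036232372 [ 0.67920609 -0.69929694 -0.57249998]
```

The gate reads 1.39 rad. The blank's rear is at jig x -0.076, so its front is at about 0.060, level with the stop's face. The arm is clear, so I'm handing in.

```bash
python3 -c "
from bench import *
print(close_job())"
```

```text
the job is handed in; nothing more can be done
None
```

The job is handed in (no verdict was returned): at my last check the gate stood raised by itself at about 1.39 rad, the blank's front end was against the length stop to within my measurement of about 2 mm, and the arm was clear; the first press on the weight fell short because the reported tool height read about 35 mm low, and the second raised the gate.

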